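# Slide the dish carrier round the bend to the reading stop

## Task

On the bench is a white transfer track with two steel guide rails that bend through a right angle and end at a cross bar. Push the round carrier that stands between the rails, with its dish on top, along the track and round the bend until it is fully home against the cross bar, keeping it down on the deck all the way. Leave the spare carrier, which is parked beside the rails without a dish, where it is.

Things in the scene. Friction and masses are not known exactly. Their poses are not given: they have to be found in the camera images.
- carrier: The carrier to move: plain grey plastic disc, 70 mm diameter, 26 mm high, with a clear culture dish (60 mm diameter, 12 mm high, fixed to it) on top, 38 mm in all; about 0.18 kg, slides on its flat underside. Origin: centre of its underside, z up. It starts on the entry lane between the rails, 55 to 95 mm before the bend begins.
- track: Fixed track: white deck, 8 mm thick, two steel rails (8 mm bars, top 30 mm above the bench) 78 mm apart in the clear. Origin: centre of the bend's arc, at bench height. In its axes the lane's centreline runs from the open entry end (-120, 150) mm along -y to (-120, 0), round a quarter circle of radius 120 about the origin to (0, -120), then along +x to the rigid cross bar, near face at x = 100.
- seat (a point): Where the carrier's origin lies when fully home: on the deck top, on the lane's centreline, 35 mm before the cross bar's face; (65, -120, 8) mm in the track's axes, and with the same axes. The cross bar is rigid, an 8 mm round steel bar like the rails, top 30 mm above the bench.
- spare: The spare carrier, to be left alone: the same grey disc, 70 mm diameter and 26 mm high, but without a dish. It stands loose on the deck outside the rails, on the inner side of the bend. Origin at the centre of its underside.
There are look-alikes about, which are no part of the job. What is shaped like the carrier but pink or red is not meant.

How it is judged:
By the outcome, as a careful person would: the job done as asked, in the order asked, and still so for the second after the job is handed in, with the robot touching nothing.
It also fails if it takes over 38 s, if anything falls off the work surface, if the arm or the gripper's body presses on something with over 40 N, if the wrist force passes 120 N, or if a joint passes its speed limit or range.

## Robot

A 6-joint arm with a two-finger parallel gripper is mounted at the origin on the work surface. World frame = base frame: x ahead of the robot, y to its left, z up, the work surface at z = 0. Lengths are in m, angles in rad, forces in N, time in s.
With the tool pointing down it reaches from about 0.15 to 0.775 m from the base axis. Payload 6.1 kg.
Tool frame: the origin (TCP) lies between the finger pads; the fingertips stand 22 mm ahead of it and the grasp point (between the pads) lies 3 mm ahead of it; z points along the fingers, y is the line along which they close (so a half turn about z gives the same grasp; the last joint's range is limited). The gripper opens to 85 mm and grips with 20 to 120 N. Pads are 22 mm wide; open, the fingers measure 114 mm over their backs; the gripper's body (76 mm by 85 mm) begins 54 mm behind the grasp point. The pads swing forward as they close: fully open they stand 13 mm farther back than shut.
Start: joints at [-1.244, 0.126, -0.04, 1.405, 0, 1.571], TCP at [0.169, -0.497, 0.253] pointing down, gripper open.
Joint ranges: [-2.72, 2.72], [-0.95, 1.95], [-1.27, 1.35], [-1.78, 2.02], [-1.46, 1.47], [-3.14, 3.14]. Speed limits (rad/s): [2.39, 2.39, 3.01, 3.14, 3.14, 3.14].

## Interface

Orientations are given as a unit quaternion [x, y, z, w].
In Python, from cell import manip, imaging gives the robot as it stands.
- The arm moves only by the tool apply_moves, never from a script. Its argument "series" is a list of rows, each a list of 2 entries, a list of its own where there are three numbers: the shift along the tool's x, y, z each as a share of 80 mm, from -1 to 1, then the turn about the tool's z as a share of pi rad, from -1 to 1. A call has exactly 10 rows; each row is the pose to reach, as a shift and turn from the pose commanded when the call began, along the tool's axes at that moment, turning the shorter way round; what a row does not reach only later rows make up. A row lasts 1/12 s, in which the tool goes at most 41.7 mm and 7.16 degrees, less where a joint would pass 70% of its speed; a pose out of reach is approached as far as the arm can. A call with a number of a shift or a turn outside -1 to 1 is refused whole. A call with a gripper value outside its range is refused whole. "jaw" is the opening, from 0 (shut) to 1 (fully open), set as the call begins (left out, the last holds). The fingers move at their own pace and stop on an object; "newtons" is the grip in N (left out, the last holds). Time passes only in rows, so rows that repeat a pose let the fingers close, or fill a call up. It gives the time, the measured TCP pose, the force, the opening and the grip force at its end, in the units of the state.
- manip.get_obs(): the state, without advancing time (a new reading comes with each control period).
- imaging.camera(name): name is "side" or "top" or "wrist"; returns a dict with "pixels" (384x512x3 uint8, red, green, blue), "K" (3x3 intrinsics, pixels), "D" ([k1, k2, p1, p2, k3] as OpenCV has them; the pictures are not rectified), "rvec" (rotation vector, rad) and "tvec" (3), from world to camera coordinates, as OpenCV has them; the wrist camera has in their place "mount" (4x4, takes a point from camera to tool coordinates, whose origin is the TCP and whose axes are the flange's). Camera axes: x right, y down, z forward; pixel columns grow to the right and rows downward; lengths in m; the calibration is good to about 2 mm. A picture is of the moment at which its call begins: read the wrist's pose just before it. There is no depth.
- manip.hand_in(): hands the job in; it is judged then, once.
The state is a dict: "clock": time; "q": joint angles; "joint_vel": joint speeds; "joint_torque": joint torques, N m; "position": TCP position; "tool_rot": TCP orientation; "force": force on the tool from outside, world axes, zero at the start; "wrist_torque": the same for the moment, N m; "width": finger opening in m; "finger_force": force on a finger pad.
Only numpy, scipy, OpenCV 4.12 (cv2) and the standard library are available. Lean on these libraries where they do the work, as an engineer would, in place of code of your own. Each camera call takes 0.05 s, during which the arm holds its last target. There are 200 camera calls.

## Working session

There is one attempt and no reset: what is moved stays moved. The work goes in short steps, Python scripts to look and compute and a tool call to move; the robot and the scene stay as the last step left them, time stands still between calls to the robot, and variables do not carry over. Pictures are saved under pics/ and viewed, at most 10 in all, crops included, and the job is handed in when it is done.

Besides the shell and the picture viewer there is one more tool, called by a JSON object that holds its "name" and its "arguments", one argument or row to a line. apply_moves: Moves the arm, as the interface text tells. Its arguments: {"type":"object","properties":{"series":{"type":"array"},"jaw":{"type":"number"},"newtons":{"type":"number"}},"required":["series"]}

```bash
ls; mkdir -p pics
python3 - <<'E'
from cell import manip, imaging
import cv2
o=manip.get_obs(); print({k:(v if not hasattr(v,'round') else v) for k,v in o.items()})
for n in ("top","side"):
    c=imaging.camera(n); cv2.imwrite(f"pics/{n}0.png",c["pixels"][:,:,::-1]); print(n,c["K"],c["D"],c["rvec"],c["tvec"])
E
```

```text
pics
{'clock': 0.0, 'q': array([-1.24402092e+00,  1.26408016e-01, -4.06265567e-02,  1.40540516e+00,
        4.17090254e-05,  1.57080696e+00]), 'joint_vel': array([-7.44848341e-04, -1.40357418e-03, -6.42666077e-04, -1.34563826e-04,
        1.97275363e-06,  7.83519483e-04]), 'joint_torque': array([ 2.64506059e-03, -4.35924840e+01,  3.52917159e+01,  1.76864164e-02,
        3.45167618e-04,  1.90614423e-05]), 'position': array([ 0.16840896, -0.49685466,  0.25250526]), 'tool_rot': array([ 9.86682431e-01,  1.62656402e-01, -1.13087265e-04, -8.14151590e-04]), 'force': array([-0.40936343, -0.24828437,  0.54312608]), 'wrist_torque': array([ 0.02345736,  0.03028361, -0.00863236]), 'finger_force': 0.0, 'width': 0.08554628989147951}
top [[469.74143317   0.         259.78675662]
 [  0.         469.74143317 194.94515386]
 [  0.           0.           1.        ]] [-0.18578149  0.          0.          0.          0.        ] [ 2.11078484 -2.13519024  0.21102267] [0.10916314 0.51501635 0.87491874]
side [[428.32492456   0.         252.13769039]
 [  0.         428.32492456 193.39421714]
 [  0.           0.           1.        ]] [0.03346032 0.         0.         0.         0.        ] [ 0.12724365 -2.93164904  1.06112779] [ 0.53912853 -0.03428411  1.01996502]
```

View pics/top0.png

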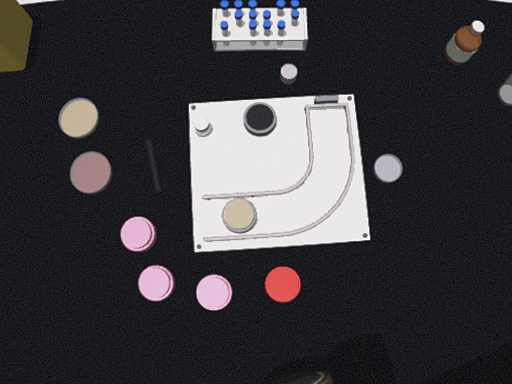

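View pics/side0.png

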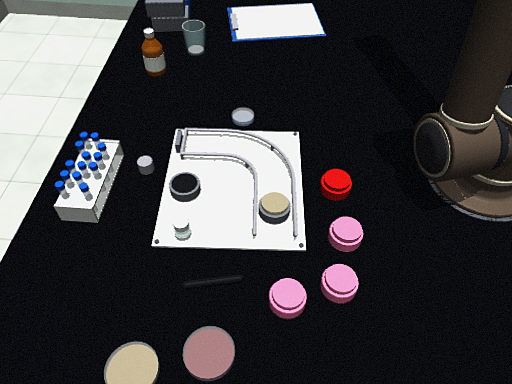

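Top view: the carrier with its tan agar dish stands between the rails at (239,215), and the spare is at (260,119). The cross bar is at about (326,105). Things that could be mistaken for the carrier:
- red disc at (283,284)
- pink discs at (138,234), (156,283) and (214,292)
- loose dishes at (78,118) and (91,172)
- spare at (260,119)

I choose (239,215), which is at (275,206) in the side view.

```bash
cat > h.py <<'E'
import numpy as np, cv2
from cell import manip, imaging
def cam(n):
    c=imaging.camera(n); c["R"]=cv2.Rodrigues(np.array(c["rvec"],float))[0]; c["t"]=np.array(c["tvec"],float).ravel(); return c
def ray(c,uv):
    p=cv2.undistortPoints(np.array(uv,float).reshape(-1,1,2),c["K"],c["D"]).reshape(-1,2)
    d=np.c_[p,np.ones(len(p))]@c["R"]; return -c["R"].T@c["t"],d
def onz(c,uv,z):
    o,d=ray(c,uv); return (o+d*((z-o[2])/d[:,2:3]))[:,:2]
def tri(c1,u1,c2,u2):
    o1,d1=ray(c1,u1); o2,d2=ray(c2,u2); d1,d2=d1[0],d2[0]
    s=np.linalg.lstsq(np.c_[d1,-d2],o2-o1,rcond=None)[0]; a,b=o1+s[0]*d1,o2+s[1]*d2
    return (a+b)/2,np.linalg.norm(a-b)
def dish(c,box):
    x0,y0,x1,y1=box; im=c["pixels"][y0:y1,x0:x1]; hsv=cv2.cvtColor(np.ascontiguousarray(im),cv2.COLOR_RGB2HSV)
    m=cv2.inRange(hsv,(8,45,60),(30,255,255)); k=max(cv2.findContours(m,cv2.RETR_EXTERNAL,cv2.CHAIN_APPROX_NONE)[0],key=cv2.contourArea)
    (u,v),s,a=cv2.fitEllipse(cv2.convexHull(k)); return (u+x0,v+y0),s
E
python3 - <<'E'
from h import *
T,S=cam("top"),cam("side")
ut,st=dish(T,(205,180,275,240)); us,ss=dish(S,(250,180,305,230))
print(ut,st,us,ss,tri(T,ut,S,us)); 
for z in (.034,.040,.046): print(z,onz(T,[ut],z),onz(S,[us],z))
# rails: dark ridges on white in the top view
g=cv2.cvtColor(T["pixels"],cv2.COLOR_RGB2GRAY)
def col(us,v0,v1):  # centroid of darkness along columns
    out=[]
    for u in us:
        w=g[v0:v1,u].astype(float); w=np.clip(np.median(w)*0+w.max()-15-w,0,None); out.append((u,(w*np.arange(v0,v1)).sum()/w.sum()))
    return np.array(out)
def row(vs,u0,u1):
    out=[]
    for v in vs:
        w=g[v,u0:u1].astype(float); w=np.clip(w.max()-15-w,0,None); out.append(((w*np.arange(u0,u1)).sum()/w.sum(),v))
    return np.array(out)
segs={"in_entry":col(list(range(208,222))+list(range(258,266)),188,204),"out_entry":col(range(208,262),230,244),
"in_exit":row(range(114,142),299,319),"out_exit":row(range(114,142),340,357)}
L={}
for n,p in segs.items():
    w=onz(T,p,.026); f=cv2.fitLine(w.astype(np.float32),cv2.DIST_HUBER,0,.001,.001).ravel().astype(float); d,p0=f[:2],f[2:]
    r=(w-p0)@np.array([-d[1],d[0]]); L[n]=(d,p0); print(n,"ang",np.degrees(np.arctan2(d[1],d[0])),p0,"res",r.std(), "px",p[0],p[-1])
# screws at deck corners, z=8mm, for check
print("deck", onz(T,[(193,107),(199,246),(365,236),(349,98)],.008))
im=cv2.cvtColor(T["pixels"],cv2.COLOR_RGB2BGR)[85:260,180:380]; im=cv2.resize(im,None,fx=3.4,fy=3.4,interpolation=cv2.INTER_CUBIC)
for p in segs.values():
    for u,v in p: cv2.circle(im,(int((u-180+.5)*3.4),int((v-85+.5)*3.4)),1,(0,0,255),-1)
cv2.imwrite("pics/crop1.png",im)
E
```

```text
(238.7693214416504, 214.2808723449707) (28.009817123413086, 28.075645446777344) (274.2283687591553, 203.08673477172852) (22.3980655670166, 26.43267059326172) (array([0.4808764 , 0.14521193, 0.03510292]), np.float64(0.0009396042386610383))
0.034 [[0.48057793 0.14533912]] [[0.48132535 0.14419088]]
0.04 [[0.47966102 0.14510679]] [[0.48136593 0.14898314]]
0.046 [[0.47874411 0.14487446]] [[0.48140651 0.15377539]]
in_entry ang -87.08761680327883 [0.52022237 0.14647311] res 0.00046910190544891705 px [208.   197.94] [265.         193.61256545]
out_entry ang -85.8265316633077 [0.43468079 0.17028143] res 0.003355606566642171 px [208.         239.48888889] [261.         235.57861635]
in_exit ang 3.5398834075266663 [6.62722886e-01 1.08999353e-04] res 0.0004867685268849369 px [307.105 114.   ] [309.57990868 141.        ]
out_exit ang -3.5906785986466536 [ 0.66325724 -0.08651657] res 0.0018279547166589912 px [350.3443038 114.       ] [349.90909091 141.        ]
deck [[ 0.71918824  0.24471945]
 [ 0.42037262  0.22725325]
 [ 0.43629594 -0.11144266]
 [ 0.73746821 -0.09411425]]
```

View pics/crop1.png

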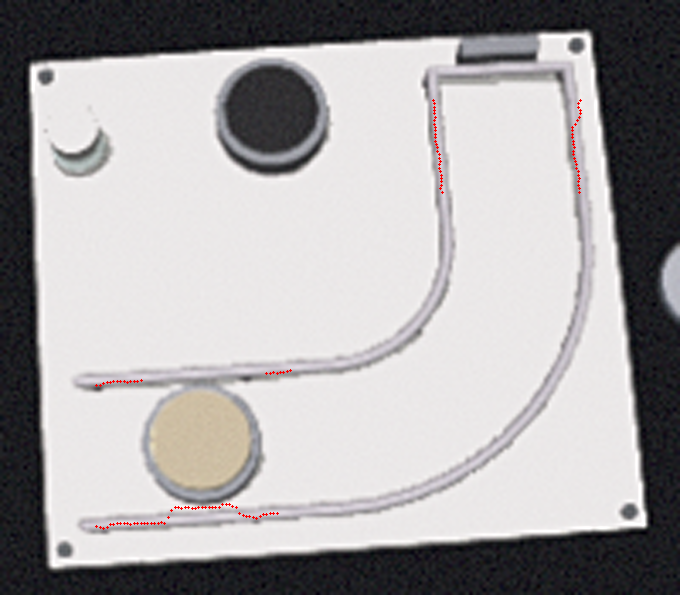

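The crop confirms the grey carrier with its dish between the rails, at about (239,214) in the full image. The fit gives:
- Track yaw of about 3.2°, with the track origin near (0.601, 0.074).
- Carrier in the track's axes at about (-117, 78). That falls in the stated 55–95 mm band. The dish height of about 35 mm also agrees.

Next I move across at height with the jaw shut.

{"name": "apply_moves", "arguments": {
  "series": [
    [[0.09,-0.1,0],0],
    [[0.18,-0.2,0],0],
    [[0.27,-0.3,0],0],
    [[0.37,-0.4,0],0],
    [[0.46,-0.5,0],0],
    [[0.55,-0.6,0],0],
    [[0.64,-0.7,0],0],
    [[0.73,-0.8,0],0],
    [[0.83,-0.9,0],0],
    [[0.92,-1,0],0]
  ],
  "jaw": 0
}}

```text
clock: 1.03
position: [0.2131, -0.3967, 0.2533]
tool_rot: [0.987, 0.163, 0.0, 0.0]
force: [0.1, 0.1, 0.1]
width: 0.0001
finger_force: 0.0
```

{"name": "apply_moves", "arguments": {
  "series": [
    [[0.09,-0.1,0],0],
    [[0.18,-0.2,0],0],
    [[0.27,-0.3,0],0],
    [[0.37,-0.4,0],0],
    [[0.46,-0.5,0],0],
    [[0.55,-0.6,0],0],
    [[0.64,-0.7,0],0],
    [[0.73,-0.8,0],0],
    [[0.83,-0.9,0],0],
    [[0.92,-1,0],0]
  ]
}}

```text
clock: 1.87
position: [0.257, -0.2974, 0.2533]
tool_rot: [0.987, 0.163, 0.0, -0.0]
force: [0.9, -0.3, 0.6]
width: -0.0001
finger_force: 0.0
```

{"name": "apply_moves", "arguments": {
  "series": [
    [[0.09,-0.1,0],0],
    [[0.18,-0.2,0],0],
    [[0.27,-0.3,0],0],
    [[0.37,-0.4,0],0],
    [[0.46,-0.5,0],0],
    [[0.55,-0.6,0],0],
    [[0.64,-0.7,0],0],
    [[0.73,-0.8,0],0],
    [[0.83,-0.9,0],0],
    [[0.92,-1,0],0]
  ]
}}

```text
clock: 2.7
position: [0.3009, -0.198, 0.2533]
tool_rot: [0.987, 0.163, 0.0, 0.0]
force: [0.9, -0.8, -0.1]
width: 0.0002
finger_force: 0.0
```

{"name": "apply_moves", "arguments": {
  "series": [
    [[0.09,-0.1,0],0],
    [[0.18,-0.2,0],0],
    [[0.27,-0.3,0],0],
    [[0.37,-0.4,0],0],
    [[0.46,-0.5,0],0],
    [[0.55,-0.6,0],0],
    [[0.64,-0.7,0],0],
    [[0.73,-0.8,0],0],
    [[0.83,-0.9,0],0],
    [[0.92,-1,0],0]
  ]
}}

```text
clock: 3.53
position: [0.3448, -0.0986, 0.2533]
tool_rot: [0.987, 0.163, 0.0, 0.0]
force: [-0.5, -0.2, -0.4]
width: -0.0001
finger_force: 0.0
```

{"name": "apply_moves", "arguments": {
  "series": [
    [[0.09,-0.1,0],0],
    [[0.18,-0.2,0],0],
    [[0.27,-0.3,0],0],
    [[0.37,-0.4,0],0],
    [[0.46,-0.5,0],0],
    [[0.55,-0.6,0],0],
    [[0.64,-0.7,0],0],
    [[0.73,-0.8,0],0],
    [[0.83,-0.9,0],0],
    [[0.92,-1,0],0]
  ]
}}

```text
clock: 4.37
position: [0.3887, 0.0008, 0.2533]
tool_rot: [0.987, 0.163, 0.0, 0.0]
force: [0.1, -1.3, -0.1]
width: -0.0001
finger_force: 0.0
```

{"name": "apply_moves", "arguments": {
  "series": [
    [[0.09,-0.1,0],0],
    [[0.18,-0.2,0],0],
    [[0.27,-0.3,0],0],
    [[0.37,-0.4,0],0],
    [[0.46,-0.5,0],0],
    [[0.55,-0.6,0],0],
    [[0.64,-0.7,0],0],
    [[0.73,-0.8,0],0],
    [[0.83,-0.9,0],0],
    [[0.92,-1,0],0]
  ]
}}

```text
clock: 5.2
position: [0.4332, 0.1002, 0.2532]
tool_rot: [0.987, 0.163, 0.0, 0.0]
force: [0.7, -0.2, -0.0]
width: -0.0002
finger_force: 0.0
```

{"name": "apply_moves", "arguments": {
  "series": [
    [[0.09,-0.1,0.1],-0.039],
    [[0.18,-0.2,0.2],-0.078],
    [[0.27,-0.3,0.3],-0.117],
    [[0.36,-0.4,0.4],-0.156],
    [[0.45,-0.5,0.5],-0.195],
    [[0.54,-0.6,0.6],-0.234],
    [[0.63,-0.7,0.7],-0.273],
    [[0.72,-0.8,0.8],-0.312],
    [[0.81,-0.9,0.9],-0.351],
    [[0.9,-1,1],-0.39]
  ]
}}

```text
clock: 6.03
position: [0.4755, 0.1991, 0.1727]
tool_rot: [0.712, 0.703, -0.0, -0.0]
force: [0.5, -0.2, 0.2]
width: 0.0002
finger_force: 0.0
```

Run:
```python
from h import *
from scipy.spatial.transform import Rotation as Ro
o=manip.get_obs(); R=Ro.from_quat(o["tool_rot"]).as_matrix(); p=o["position"]; psi=np.degrees(np.arctan2(R[1,0],R[0,0]))
th=np.radians(3.2); ex=np.array([np.cos(th),np.sin(th)]); ey=np.array([-ex[1],ex[0]]); O=np.array([.6014,.0737])
print(p,psi)
t=O+ex*-.120+ey*.138; d=np.r_[t,.040]-p; print("target",t,"shift/80",R.T@d/.08,"turn",-(93.2-psi)/180)
T=cam("top")
W=lambda x,y,z:np.r_[O+ex*x+ey*y,z]
pts=[W(.104,-.120,.026),W(-.163,.15,.026),W(-.077,.15,.026),W(-.163,0,.026),W(0,-.163,.026),W(-.163*.7071,-.163*.7071,.026),W(-.077*.7071,-.077*.7071,.026),W(.06,-.163,.026),W(.06,-.077,.026)]
uv=cv2.projectPoints(np.array(pts),np.array(T["rvec"],float),np.array(T["tvec"],float),T["K"],np.array(T["D"],float))[0].reshape(-1,2)
im=cv2.cvtColor(T["pixels"],cv2.COLOR_RGB2BGR)[85:260,180:380]; im=cv2.resize(im,None,fx=3.4,fy=3.4,interpolation=cv2.INTER_CUBIC)
for u,v in uv: cv2.drawMarker(im,(int((u-180+.5)*3.4),int((v-85+.5)*3.4)),(0,0,255),cv2.MARKER_CROSS,12,1)
cv2.imwrite("pics/crop2.png",im)
```

```text
[0.47548299 0.19913539 0.17272554] 89.26998007021615
target [0.47388374 0.20478624] shift/80 [ 0.07046568 -0.02049968  1.65907021] turn -0.02183344405435474
```

View pics/crop2.png

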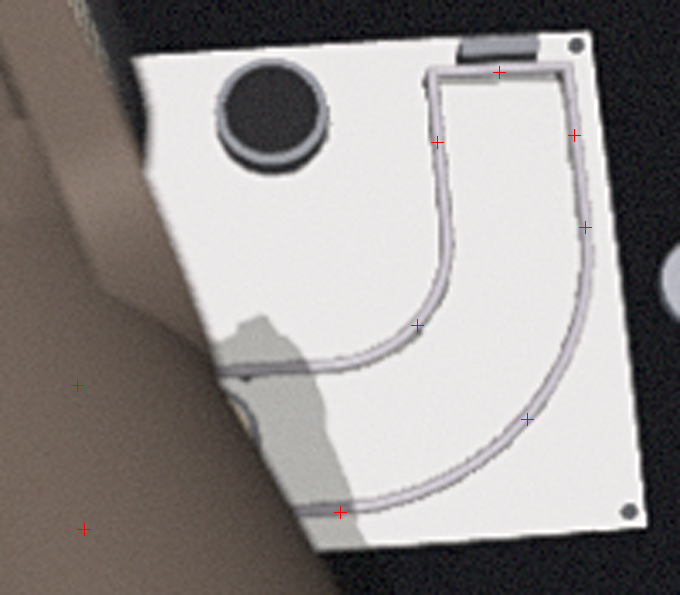

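The projected track points land on the rails and the cross bar all round, including the bar at crop (499,72) and the bend at (527,419). The frame is good to about 1–2 mm. Now I descend behind the carrier.

{"name": "apply_moves", "arguments": {
  "series": [
    [[0.07,-0.02,0],-0.01],
    [[0.08,-0.02,0.1],-0.02],
    [[0.08,-0.02,0.25],-0.02],
    [[0.08,-0.02,0.4],-0.02],
    [[0.08,-0.02,0.55],-0.02],
    [[0.08,-0.02,0.7],-0.02],
    [[0.08,-0.02,0.8],-0.02],
    [[0.08,-0.02,0.9],-0.02],
    [[0.08,-0.02,1],-0.02],
    [[0.08,-0.02,1],-0.02]
  ]
}}

```text
clock: 6.92
position: [0.473, 0.2042, 0.092]
tool_rot: [0.692, 0.722, -0.001, -0.0]
force: [-0.8, -0.9, -0.3]
width: 0.0005
finger_force: 0.0
```

{"name": "apply_moves", "arguments": {
  "series": [
    [[0,0,0.1],0],
    [[0,0,0.2],0],
    [[0,0,0.3],0],
    [[0,0,0.4],0],
    [[0,0,0.45],0],
    [[0,0,0.5],0],
    [[0,0,0.55],0],
    [[0,0,0.6],0],
    [[0,0,0.62],0],
    [[0,0,0.62],0]
  ]
}}

```text
clock: 7.75
position: [0.4735, 0.2044, 0.0433]
tool_rot: [0.691, 0.723, -0.0, -0.0]
force: [1.1, 0.1, -0.1]
width: -0.0002
finger_force: 0.0
```

Run:
```python
from h import *
o=manip.get_obs(); print(o["position"],o["force"])
S=cam("side"); W=cam("wrist") if 0 else imaging.camera("wrist")
a=cv2.resize(S["pixels"][120:260,150:350],None,fx=2.8,fy=2.8,interpolation=cv2.INTER_CUBIC)
cv2.imwrite("pics/side2.png",a[:,:,::-1])
```

```text
[0.47351867 0.20437846 0.04331888] [ 1.10893262  0.12303777 -0.11832118]
```

View pics/side2.png

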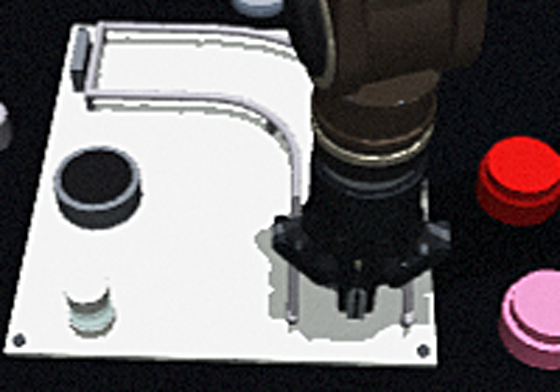

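The side view shows the closed fingertips behind the carrier between the rails, at crop (355,310). Both rails and the spare at (97,185) are clear. I start pushing along the entry lane.

{"name": "apply_moves", "arguments": {
  "series": [
    [[-0.06,0,0.05],0],
    [[-0.14,0,0.05],0],
    [[-0.23,0,0.05],0],
    [[-0.32,0,0.05],0],
    [[-0.42,0,0.05],0],
    [[-0.52,0,0.05],0],
    [[-0.62,0,0.05],0],
    [[-0.71,0,0.05],0],
    [[-0.79,0,0.05],0],
    [[-0.85,0,0.05],0]
  ]
}}

```text
clock: 8.68
position: [0.4767, 0.1357, 0.0398]
tool_rot: [0.692, 0.722, 0.0, 0.0]
force: [-1.0, -0.0, 0.0]
width: 0.0001
finger_force: 0.4
```

```bash
cat >> h.py <<'E'
from scipy.spatial.transform import Rotation as Ro
th=np.radians(3.2); ex=np.array([np.cos(th),np.sin(th)]); ey=np.array([-ex[1],ex[0]]); O=np.array([.6024,.0737])
def state():
    o=manip.get_obs(); R=Ro.from_quat(o["tool_rot"]).as_matrix(); p=o["position"]; psi=np.degrees(np.arctan2(R[1,0],R[0,0]))
    d=p[:2]-O; print("t",o["clock"],"track",(1000*np.array([d@ex,d@ey])).round(1),"z",p[2].round(4),"psi",psi.round(2),"F",o["force"].round(1))
    return p,R,psi
def lane(s):  # pusher pose in track axes by arclength (m), 0 at bend start; heading leads by the chord
    L=.12*np.pi/2
    def P(s):
        if s<0: return np.array([-.12,-s])
        if s<L: a=s/.12; return .12*np.array([-np.cos(a),-np.sin(a)])
        return np.array([s-L,-.12])
    c=P(s+.046)-P(s); return P(s),np.degrees(np.arctan2(c[1],c[0]))
def rows(s0,s1,p,R,psi,n=10):
    for k in range(1,n+1):
        q,h=lane(s0+(s1-s0)*k/n); w=O+ex*q[0]+ey*q[1]; d=R.T@np.r_[w-p[:2],0]/.08
        want=h+3.2+180; t=-((want-psi+180)%360-180)/180; print(k,d[:2].round(2),round(t,3))
E
python3 - <<'E'
from h import *
a=state(); rows(-.070,-.010,*a)
T=cam("top"); im=cv2.resize(T["pixels"][85:260,180:380],None,fx=3.4,fy=3.4); cv2.imwrite("pics/top3.png",im[:,:,::-1])
S=cam("side"); 
try: us,_=dish(S,(150,120,310,250)); print(us,onz(S,[us],.035))
except Exception as e: print(e)
E
```

```text
t 8.6833 track [-122.    68.9] z 0.0398 psi 92.49 F [-1. -0.  0.]
1 [-0.06  0.03] -0.004
2 [-0.14  0.03] -0.004
3 [-0.21  0.03] -0.004
4 [-0.29  0.03] -0.004
5 [-0.36  0.03] -0.005
6 [-0.44  0.03] -0.008
7 [-0.51  0.03] -0.013
8 [-0.59  0.03] -0.021
9 [-0.66  0.03] -0.03
10 [-0.74  0.03] -0.041
(287.78448486328125, 140.74272918701172) [[ 0.45824667 -0.05266899]]
```

{"name": "apply_moves", "arguments": {
  "series": [
    [[-0.06,0.03,0],0],
    [[-0.14,0.03,0],0],
    [[-0.21,0.03,0],-0.004],
    [[-0.29,0.03,0],-0.004],
    [[-0.36,0.03,0],-0.005],
    [[-0.44,0.03,0],-0.008],
    [[-0.51,0.03,0],-0.013],
    [[-0.59,0.03,0],-0.021],
    [[-0.66,0.03,0],-0.03],
    [[-0.74,0.03,0],-0.041]
  ]
}}

```text
clock: 9.62
position: [0.4817, 0.0769, 0.0397]
tool_rot: [0.643, 0.766, 0.0, -0.0]
force: [-0.2, 1.3, 0.2]
width: -0.0003
finger_force: 0.7
```

Run:
```python
from h import *
a=state(); rows(-.010,.045,*a)
T=cam("top"); S=cam("side"); im=np.hstack([cv2.resize(T["pixels"][85:260,200:380],(400,389)),cv2.resize(S["pixels"][100:260,150:315],(400,389))]); cv2.imwrite("pics/both4.png",im[:,:,::-1])
```

```text
t 9.6167 track [-120.4    9.9] z 0.0397 psi 100.01 F [-0.2  1.3  0.2]
1 [-0.07 -0.  ] -0.012
2 [-0.14 -0.01] -0.026
3 [-0.2  -0.02] -0.04
4 [-0.27 -0.02] -0.055
5 [-0.34 -0.02] -0.07
6 [-0.41 -0.02] -0.084
7 [-0.48 -0.01] -0.099
8 [-0.55 -0.  ] -0.113
9 [-0.61  0.01] -0.128
10 [-0.68  0.03] -0.143
```

View pics/both4.png

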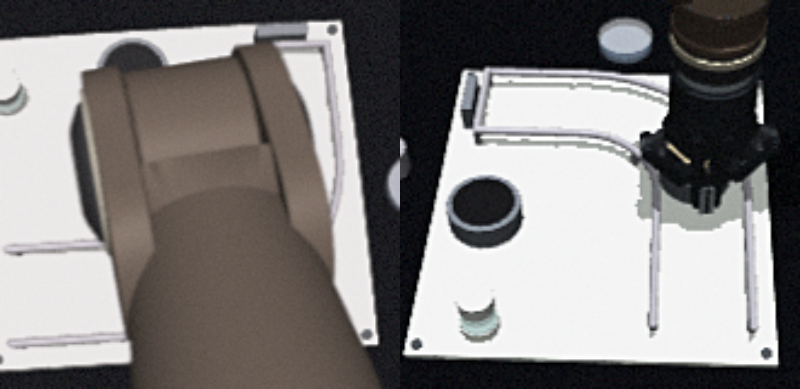

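The view shows the gripper in the lane near the bend, at about (705,195) in the right half. The entry lane behind it is empty, a sliver of the tan dish shows ahead at (678,152), and the spare is undisturbed. I carry on round the bend.

{"name": "apply_moves", "arguments": {
  "series": [
    [[-0.07,0,0],-0.012],
    [[-0.14,-0.01,0],-0.026],
    [[-0.2,-0.02,0],-0.04],
    [[-0.27,-0.02,0],-0.055],
    [[-0.34,-0.02,0],-0.07],
    [[-0.41,-0.02,0],-0.084],
    [[-0.48,-0.01,0],-0.099],
    [[-0.55,0,0],-0.113],
    [[-0.61,0.01,0],-0.128],
    [[-0.68,0.03,0],-0.143]
  ]
}}

```text
clock: 10.55
position: [0.4934, 0.0248, 0.0397]
tool_rot: [0.456, 0.89, 0.001, -0.0]
force: [-0.5, 3.0, 0.7]
width: 0.0
finger_force: 1.2
```

Run:
```python
from h import *
a=state(); rows(.045,.1,*a)
```

```text
t 10.55 track [-111.6  -42.8] z 0.0397 psi 125.76 F [-0.5  3.   0.7]
1 [-0.08 -0.02] -0.014
2 [-0.15 -0.03] -0.029
3 [-0.22 -0.03] -0.043
4 [-0.29 -0.04] -0.058
5 [-0.35 -0.04] -0.072
6 [-0.42 -0.03] -0.087
7 [-0.49 -0.02] -0.102
8 [-0.56 -0.01] -0.116
9 [-0.63 -0.  ] -0.131
10 [-0.69  0.02] -0.145
```

{"name": "apply_moves", "arguments": {
  "series": [
    [[-0.08,-0.02,0],-0.014],
    [[-0.15,-0.03,0],-0.029],
    [[-0.22,-0.03,0],-0.043],
    [[-0.29,-0.04,0],-0.058],
    [[-0.35,-0.04,0],-0.072],
    [[-0.42,-0.03,0],-0.087],
    [[-0.49,-0.02,0],-0.102],
    [[-0.56,-0.01,0],-0.116],
    [[-0.63,0,0],-0.131],
    [[-0.69,0.02,0],-0.145]
  ]
}}

```text
clock: 11.38
position: [0.5263, -0.0194, 0.0395]
tool_rot: [0.243, 0.97, 0.0, -0.001]
force: [-3.0, 2.9, 2.2]
width: 0.0001
finger_force: 1.8
```

Run:
```python
from h import *
a=state(); rows(.1,.15,*a)
T=cam("top"); S=cam("side"); im=np.hstack([cv2.resize(T["pixels"][85:260,200:380],(400,389)),cv2.resize(S["pixels"][100:260,150:315],(400,389))]); cv2.imwrite("pics/both5.png",im[:,:,::-1])
```

```text
t 11.3833 track [-81.2 -88.7] z 0.0395 psi 151.84 F [-3.   2.9  2.2]
1 [-0.07 -0.01] -0.014
2 [-0.13 -0.02] -0.027
3 [-0.19 -0.02] -0.04
4 [-0.25 -0.02] -0.054
5 [-0.32 -0.02] -0.067
6 [-0.38 -0.02] -0.08
7 [-0.44 -0.02] -0.093
8 [-0.5  -0.01] -0.107
9 [-0.56  0.  ] -0.12
10 [-0.63  0.01] -0.131
```

View pics/both5.png

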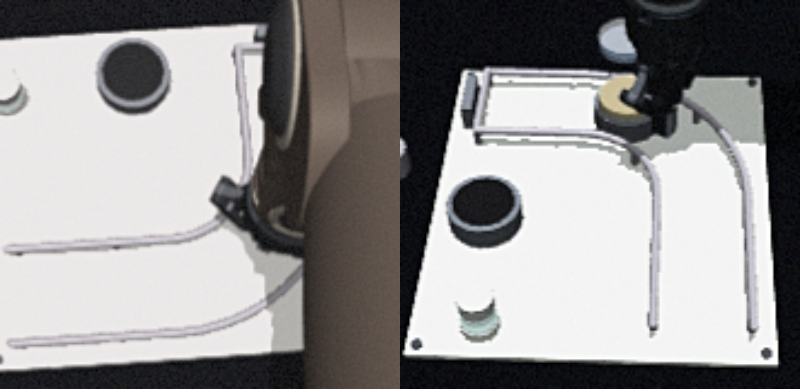

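The side view shows the carrier upright and leaving the bend, with the tan dish at (625,97) in the right half and the pusher close behind it. The spare has not moved. I continue.

{"name": "apply_moves", "arguments": {
  "series": [
    [[-0.07,-0.01,0],-0.014],
    [[-0.13,-0.02,0],-0.027],
    [[-0.19,-0.02,0],-0.04],
    [[-0.25,-0.02,0],-0.054],
    [[-0.32,-0.02,0],-0.067],
    [[-0.38,-0.02,0],-0.08],
    [[-0.44,-0.02,0],-0.093],
    [[-0.5,-0.01,0],-0.107],
    [[-0.56,0,0],-0.12],
    [[-0.63,0.01,0],-0.131]
  ]
}}

```text
clock: 12.32
position: [0.5707, -0.0425, 0.0394]
tool_rot: [0.041, 0.999, 0.0, -0.001]
force: [-2.8, 1.1, 2.8]
width: 0.0
finger_force: 1.5
```

Run:
```python
from h import *
a=state(); rows(.15,.195,*a)
T=cam("top"); S=cam("side"); 
try: us,s=dish(S,(190,115,270,160)); w=onz(S,[us],.035)[0]-O; print(us,s,"carrier track",w@ex,w@ey)
except Exception as e: print(e)
```

```text
t 12.3167 track [ -38.1 -114.3] z 0.0394 psi 175.33 F [-2.8  1.1  2.8]
1 [-0.06 -0.  ] -0.01
2 [-0.11 -0.01] -0.019
3 [-0.17 -0.02] -0.026
4 [-0.23 -0.02] -0.032
5 [-0.28 -0.02] -0.036
6 [-0.34 -0.02] -0.04
7 [-0.39 -0.02] -0.042
8 [-0.45 -0.01] -0.044
9 [-0.51 -0.  ] -0.044
10 [-0.56  0.01] -0.044
(222.6963119506836, 137.0109100341797) (17.938749313354492, 22.175853729248047) carrier track 0.008971771954606057 -0.12562712350623773
```

{"name": "apply_moves", "arguments": {
  "series": [
    [[-0.06,0,0],-0.01],
    [[-0.11,-0.01,0],-0.019],
    [[-0.17,-0.02,0],-0.026],
    [[-0.23,-0.02,0],-0.032],
    [[-0.28,-0.02,0],-0.036],
    [[-0.34,-0.02,0],-0.04],
    [[-0.39,-0.02,0],-0.042],
    [[-0.45,-0.01,0],-0.044],
    [[-0.5,0,0],-0.044],
    [[-0.55,0.01,0],-0.044]
  ]
}}

```text
clock: 13.25
position: [0.616, -0.0455, 0.0396]
tool_rot: [-0.028, 1.0, 0.0, -0.0]
force: [-0.3, 0.1, 0.3]
width: 0.0002
finger_force: 0.4
```

Run:
```python
from h import *
a=state(); rows(.1945,.2045,*a,n=2)
S=cam("side"); us,s=dish(S,(180,115,270,160)); w=onz(S,[us],.035)[0]-O; print(us,s,"carrier track",w@ex,w@ey)
```

```text
t 13.25 track [   6.9 -119.8] z 0.0396 psi -176.77 F [-0.3  0.1  0.3]
1 [-0.05 -0.  ] 0.0
2 [-0.11 -0.  ] 0.0
(204.91378784179688, 136.65468788146973) (17.702367782592773, 23.23983383178711) carrier track 0.0527591189433295 -0.1252576041393979
```

{"name": "apply_moves", "arguments": {
  "series": [
    [[-0.02,0,0],0],
    [[-0.04,0,0],0],
    [[-0.05,0,0],0],
    [[-0.06,0,0],0],
    [[-0.08,0,0],0],
    [[-0.09,0,0],0],
    [[-0.1,0,0],0],
    [[-0.11,0,0],0],
    [[-0.12,0,0],0],
    [[-0.12,0,0],0]
  ]
}}

```text
clock: 14.13
position: [0.6254, -0.045, 0.0397]
tool_rot: [-0.028, 1.0, -0.0, 0.0]
force: [-0.8, 0.0, 0.6]
width: 0.0004
finger_force: 0.3
```

{"name": "apply_moves", "arguments": {
  "series": [
    [[-0.003,0,0],0],
    [[-0.006,0,0],0],
    [[-0.009,0,0],0],
    [[-0.012,0,0],0],
    [[-0.015,0,0],0],
    [[-0.018,0,0],0],
    [[-0.021,0,0],0],
    [[-0.023,0,0],0],
    [[-0.025,0,0],0],
    [[-0.025,0,0],0]
  ]
}}

```text
clock: 14.97
position: [0.6272, -0.0449, 0.0397]
tool_rot: [-0.028, 1.0, -0.0, 0.0]
force: [-1.0, 0.0, 0.6]
width: -0.0002
finger_force: 0.6
```

Run:
```python
from h import *
a=state()
S=cam("side"); us,s=dish(S,(180,115,270,160)); w=onz(S,[us],.035)[0]-O; print(us,s,"carrier track",w@ex,w@ey)
```

```text
t 14.9667 track [  18.2 -119.8] z 0.0397 psi -176.75 F [-1.   0.   0.6]
(199.95099449157715, 136.71784019470215) (17.81089210510254, 22.91546630859375) carrier track 0.0649152217594575 -0.12456783125124077
```

{"name": "apply_moves", "arguments": {
  "series": [
    [[-0.003,0,0],0],
    [[-0.006,0,0],0],
    [[-0.009,0,0],0],
    [[-0.012,0,0],0],
    [[-0.015,0,0],0],
    [[-0.017,0,0],0],
    [[-0.018,0,0],0],
    [[-0.02,0,0],0],
    [[-0.02,0,0],0],
    [[-0.02,0,0],0]
  ]
}}

```text
clock: 15.85
position: [0.6288, -0.0448, 0.0397]
tool_rot: [-0.028, 1.0, 0.0, -0.0]
force: [-1.7, -0.3, 1.2]
width: -0.0002
finger_force: 0.7
```

{"name": "apply_moves", "arguments": {
  "series": [
    [[-0.003,0,0],0],
    [[-0.006,0,0],0],
    [[-0.009,0,0],0],
    [[-0.012,0,0],0],
    [[-0.015,0,0],0],
    [[-0.015,0,0],0],
    [[-0.015,0,0],0],
    [[-0.015,0,0],0],
    [[-0.015,0,0],0],
    [[-0.015,0,0],0]
  ]
}}

```text
clock: 16.68
position: [0.63, -0.0448, 0.0397]
tool_rot: [-0.028, 1.0, 0.0, 0.0]
force: [-1.0, -1.3, 0.2]
width: -0.0004
finger_force: 0.6
```

{"name": "apply_moves", "arguments": {
  "series": [
    [[-0.003,0,0],0],
    [[-0.006,0,0],0],
    [[-0.009,0,0],0],
    [[-0.012,0,0],0],
    [[-0.015,0,0],0],
    [[-0.015,0,0],0],
    [[-0.015,0,0],0],
    [[-0.015,0,0],0],
    [[-0.015,0,0],0],
    [[-0.015,0,0],0]
  ]
}}

```text
clock: 17.52
position: [0.6311, -0.0447, 0.0397]
tool_rot: [-0.028, 1.0, 0.0, -0.0]
force: [-2.0, -0.2, 1.0]
width: -0.0002
finger_force: 1.1
```

Run:
```python
from h import *
a=state()
S=cam("side"); us,s=dish(S,(180,115,270,160)); w=onz(S,[us],.035)[0]-O; print(us,s,"carrier track",w@ex,w@ey)
im=cv2.resize(S["pixels"][115:175,165:255],(780,520),interpolation=cv2.INTER_CUBIC); cv2.imwrite("pics/end6.png",im[:,:,::-1])
```

```text
t 17.5167 track [  22.  -119.8] z 0.0397 psi -176.76 F [-2.  -0.2  1. ]
(198.29587364196777, 136.67491340637207) (17.814420700073242, 22.921812057495117) carrier track 0.0689917756004525 -0.12456670562663773
```

View pics/end6.png

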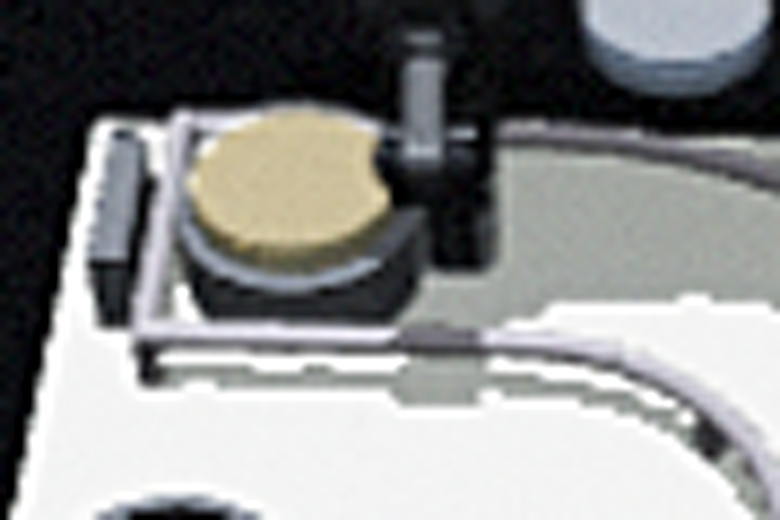

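The close view shows the carrier flat, with its rim almost at the cross bar, near (185,220). There is no contact force yet, so I keep creeping.

{"name": "apply_moves", "arguments": {
  "series": [
    [[-0.003,0,0],0],
    [[-0.006,0,0],0],
    [[-0.009,0,0],0],
    [[-0.012,0,0],0],
    [[-0.015,0,0],0],
    [[-0.018,0,0],0],
    [[-0.02,0,0],0],
    [[-0.02,0,0],0],
    [[-0.02,0,0],0],
    [[-0.02,0,0],0]
  ]
}}

```text
clock: 18.4
position: [0.6314, -0.0447, 0.0397]
tool_rot: [-0.028, 1.0, -0.0, -0.001]
force: [-7.9, -0.5, 6.2]
width: 0.0004
finger_force: 4.0
```

{"name": "apply_moves", "arguments": {
  "series": [
    [[-0.003,0,0],0],
    [[-0.006,0,0],0],
    [[-0.009,0,0],0],
    [[-0.012,0,0],0],
    [[-0.012,0,0],0],
    [[-0.012,0,0],0],
    [[-0.012,0,0],0],
    [[-0.012,0,0],0],
    [[-0.012,0,0],0],
    [[-0.012,0,0],0]
  ]
}}

```text
clock: 19.23
position: [0.6315, -0.0447, 0.0396]
tool_rot: [-0.028, 1.0, -0.0, -0.002]
force: [-11.3, -1.5, 7.5]
width: -0.0002
finger_force: 5.5
```

The tool has stopped and the force keeps rising, to 11 N, so the carrier is home against the bar. I back straight off, then lift.

{"name": "apply_moves", "arguments": {
  "series": [
    [[0.01,0,0],0],
    [[0.02,0,0],0],
    [[0.04,0,0],0],
    [[0.06,0,0],0],
    [[0.1,0,0],0],
    [[0.14,0,0],0],
    [[0.18,0,0],0],
    [[0.22,0,0],0],
    [[0.26,0,0],0],
    [[0.28,0,0],0]
  ]
}}

```text
clock: 20.07
position: [0.6108, -0.0458, 0.0397]
tool_rot: [-0.028, 1.0, 0.0, -0.0]
force: [-0.5, -1.3, 0.3]
width: -0.0001
finger_force: 0.0
```

{"name": "apply_moves", "arguments": {
  "series": [
    [[0,0,-0.05],0],
    [[0,0,-0.15],0],
    [[0,0,-0.25],0],
    [[0,0,-0.35],0],
    [[0,0,-0.5],0],
    [[0,0,-0.6],0],
    [[0,0,-0.7],0],
    [[0,0,-0.8],0],
    [[0,0,-0.9],0],
    [[0,0,-1],0]
  ]
}}

```text
clock: 20.9
position: [0.6113, -0.0458, 0.1205]
tool_rot: [-0.028, 1.0, 0.0, -0.0]
force: [0.6, -0.1, 0.4]
width: 0.0001
finger_force: 0.0
```

{"name": "apply_moves", "arguments": {
  "series": [
    [[0.1,0,-0.1],0],
    [[0.2,0,-0.2],0],
    [[0.3,0,-0.3],0],
    [[0.4,0,-0.4],0],
    [[0.5,0,-0.5],0],
    [[0.6,0,-0.6],0],
    [[0.7,0,-0.7],0],
    [[0.8,0,-0.8],0],
    [[0.9,0,-0.9],0],
    [[0.9,0,-0.9],0]
  ]
}}

```text
clock: 21.73
position: [0.5387, -0.05, 0.194]
tool_rot: [-0.028, 1.0, -0.0, 0.001]
force: [0.5, 0.1, -0.1]
width: -0.0001
finger_force: 0.0
```

Run:
```python
from h import *
a=state()
S=cam("side"); us,s=dish(S,(180,115,270,160)); w=onz(S,[us],.035)[0]-O; print(us,s,"carrier track",w@ex,w@ey)
im=cv2.resize(S["pixels"][110:245,150:320],(756,600),interpolation=cv2.INTER_CUBIC); cv2.imwrite("pics/end7.png",im[:,:,::-1])
```

```text
t 21.7333 track [ -70.5 -120. ] z 0.194 psi -176.77 F [ 0.5  0.1 -0.1]
(198.5052890777588, 136.63582611083984) (17.61776351928711, 23.39900779724121) carrier track 0.06849314093621389 -0.12472635512762122
```

View pics/end7.png

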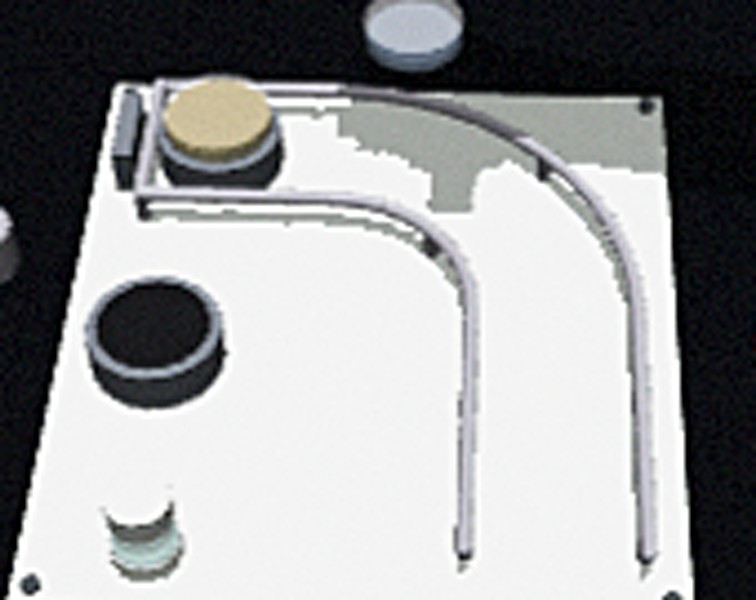

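The carrier sits flat against the cross bar, with its dish at (218,118). The spare at (155,340) has not moved, and the arm is clear. I hand in.

```bash
python3 -c "
from cell import manip
print(manip.hand_in())"
```

```text
the job is handed in; nothing more can be done
None
```

I pushed the carrier round the bend until it was home against the cross bar (the wrist force rose to 11 N), left it flat on the deck with the spare untouched, and handed the job in with the clock at about 22 s.

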